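# Switch the ball feeder to the blue tray

## Task

On the ball feeder, press the raised end of the orange seesaw gate down as far as it goes, so that the gate tips over to the blue tray's side, and only then push the red post of the stop slide across, away from the blue side and as far as it goes, so that all three steel balls run down into the blue tray. Only press and push with the fingers: do not touch or lift the balls, do not let any run into the white tray, and leave the other things on the worktop where they are. Finish clear of the feeder, with the gate still tipped over and the slide still open.

Things in the scene. Friction and masses are not known exactly. Their poses are not given: they have to be found in the camera images.
- feeder: Ball feeder, fixed: grey base plate spanning x -60 to 110, y -108 to 108 mm about the origin, which lies on the worktop below the seesaw pivot. z up, +x to the back (up the inlet ramp), +y left (white tray), -y right (blue tray). Aluminium ramp, 32 mm wide, runs down along -x from x 103 (wall tops 117 mm above the worktop) to x 18 mm (wall tops 95), onto the seesaw's middle.
- rocker (a joint): Seesaw gate: orange trough 108 mm long along the feeder's y, pivot along its x 58 mm above the worktop, rad. -0.32: fully tipped to the white tray (white end down, blue end raised; starts leaning this way); 0 level; +0.32: fully tipped to the blue tray. Stiff hinge (0.05 N m friction; 1 to 2 N pressed on a pad moves it), stays where left; hard stops at both ends.
- right_pad (a point): Centre of the top of the black ribbed pressing pad at the seesaw's blue end, in front of the trough (robot's side). Pad 36 (feeder x) x 30 (feeder y) x 5 mm, moves with the seesaw; centre 36 mm before and 36 mm right of the pivot's middle. Height 75 mm when fully tipped to white, 52 mm when fully tipped to blue. Trough's front wall (to 34 mm above the pivot) starts 20 mm behind it.
- left_pad (a point): Centre of the top of the same kind of pad at the white-tray end of the seesaw.
- stop_slide (a joint): Stop slide, m: 0 = closed (steel blade across the ramp holds the balls back; starts here), 0.036 = fully open, hard stop. Slides toward the feeder's +y (away from the blue side), friction about 1.2 N, stays where it is left. The balls run past from about 0.025 on.
- post_mid (a point): Point on the stop slide's upright red post, the part to push: 12 mm diameter, 105 to 150 mm above the worktop, then a 17 mm ball head up to 163 mm. The point is on its axis, 136 mm above the worktop, and moves with the slide. Starts over the middle of the ramp, feeder x +35 mm, y 0. Ramp walls and balls within 35 mm of the post reach up to 109 mm.
- blue_tray_floor (a point): Centre of the blue tray's floor, 10 mm above the worktop; tray outside 84 (feeder x) x 60 (feeder y) mm, outer walls 51 mm above the worktop, walls 3 mm thick; on the feeder's right (-y) side.
- white_tray_floor (a point): Centre of the floor of the white tray, of the same size, on the feeder's left (+y) side.
- ball_1_center (a point): Centre of steel ball 1, 18 mm diameter, about 24 g, number 1 in the row on the ramp counted from the stop slide. Not to be touched.
- ball_2_center (a point): Centre of steel ball 2, 18 mm diameter, about 24 g, number 2 in the row on the ramp counted from the stop slide. Not to be touched.
- ball_3_center (a point): Centre of steel ball 3, 18 mm diameter, about 24 g, number 3 in the row on the ramp counted from the stop slide. Not to be touched.
- amber_bottle: Bystander: amber dropper bottle on the back left corner of the feeder's base plate, 39 mm diameter, 104 mm tall; origin at the centre of its underside.
- amber_bottle_b: Bystander: a second amber dropper bottle of the same size, on the worktop.
- balance: Bystander: black pocket balance, 70x120x24 mm, origin at the centre of its underside.
- wells: Bystander: white porcelain spot plate, 119x89x12 mm, origin at the centre of its underside.
- forceps: Bystander: steel tweezers lying flat, 15x104x10 mm.
- bowl: Bystander: white porcelain mortar bowl with pouring lip, 116x109x54 mm, origin at the centre of its underside.
- block: Bystander: tan stone block, 68x140x44 mm, origin at the centre of its underside.
- ball_1: Steel ball 1 itself (its orientation is of no use; use its centre).
- ball_2: Steel ball 2 itself (its orientation is of no use; use its centre).
- ball_3: Steel ball 3 itself (its orientation is of no use; use its centre).

How it is judged:
By the outcome, as a careful person would: the job done as asked, in the order asked, and still so for the second after the job is handed in, with the robot touching nothing.
It also fails if it takes over 42 s, if anything falls off the work surface, if the arm or the gripper's body presses on something with over 40 N, if the wrist force passes 120 N, or if a joint passes its speed limit or range.

## Robot

A 6-joint arm with a two-finger parallel gripper is mounted at the origin on a cart in front of the work surface, level with it; the furniture and walls round the work are solid. World frame = base frame: x ahead of the robot, y to its left, z up, the work surface at z = 0. Lengths are in m, angles in degrees, forces in N, time in s.
With the tool pointing down it reaches from about 0.225 to 0.875 m from the base axis. Payload 3.4 kg.
Tool frame: the origin (TCP) lies at the centre of the arm's flange, where the gripper is bolted on; the fingertips stand 173 mm ahead of it and the grasp point (between the pads) lies 155 mm ahead of it; z points along the fingers, y is the direction in which the jaws open and shut (so a half turn about z gives the same grasp; the last joint's range is limited). The gripper opens to 85 mm and grips with 20 to 120 N. Pads are 22 mm wide; open, the fingers measure 114 mm over their backs; the gripper's body (76 mm by 85 mm) begins 54 mm behind the grasp point. The pads swing forward as they close: fully open they stand 13 mm farther back than shut.
Start: joints at [-6.933, 15.808, 86.224, -0, 77.962, -6.933], TCP at [0.575, -0, 0.405] pointing down, gripper open.
Joint ranges: [-165.64, 165.64], [-43.16, 119.46], [12.63, 154.43], [-67.54, 247.53], [6.08, 155.33], [-154.97, 154.97]. Speed limits (degrees/s): [147.25, 147.25, 180, 180, 180, 180].

## Interface

Orientations are given as [roll, pitch, yaw] about the fixed x, y, z axes, in that order (R = Rz(yaw) Ry(pitch) Rx(roll)).
In Python, from station import ctrl gives the robot as it stands. The module is installed in compiled form; this text tells all that it offers.
- The arm moves only by the tool play_rows, never from a script. Its argument "rows" is a list of rows, each a list of 3 entries, a list of its own where there are three numbers: the shift along the tool's x, y, z in mm, then the turn, a rotation vector about the tool's x, y, z in degrees, then the opening, from 0 (shut) to 1 (fully open). A call has exactly 10 rows; each row is the pose to reach, as a shift and turn from the pose commanded when the call began, along the tool's axes at that moment; what a row does not reach only later rows make up. A row lasts 1/10 s, in which the tool goes at most 50 mm and 8.59 degrees, less where a joint would pass 70% of its speed; a pose out of reach is approached as far as the arm can. A call with a gripper value outside its range is refused whole. The fingers move at their own pace and stop on an object; "squeeze" is the grip in N (left out, the last holds). Time passes only in rows, so rows that repeat a pose let the fingers close, or fill a call up. It gives the time, the measured TCP pose, the force and the opening at its end, in the units of the state.
- ctrl.observe(): the state, without advancing time (a new reading comes with each control period).
- ctrl.capture(name): name is "scene" or "side" or "wrist"; returns a dict with "img" (420x560x3 uint8, red, green, blue), "fx", "fy", "cx", "cy" (pixels), "view" (4x4, takes a point from world to camera coordinates). Camera axes: x right, y up, looking along -z (the intrinsics and any distortion apply to the point x, -y, -z); pixel columns grow to the right and rows downward; lengths in m; the calibration is good to about 2 mm. A picture is of the moment at which its call begins. There is no depth.
- ctrl.sign_off(): hands the job in, once; it reports no verdict.
The state is a dict: "clock": time; "qpos": joint angles; "qvel": joint speeds; "tau": joint torques, N m; "position": TCP position; "tcp_rot": TCP orientation; "wrist_force": force on the tool from outside, world axes, zero at the start; "moment": the same for the moment, N m; "finger_gap": finger opening in m.
Only numpy, scipy, OpenCV 4.12 (cv2) and the standard library are available. Lean on these libraries where they do the work, as an engineer would, in place of code of your own. Each camera call takes 0.05 s, during which the arm holds its last target.

## Working session

There is one attempt and no reset: what is moved stays moved. The work goes in short steps, Python scripts to look and compute and a tool call to move; the robot and the scene stay as the last step left them, time stands still between calls to the robot, and variables do not carry over. Pictures are saved under pics/ and viewed, and the job is handed in when it is done.

Besides the shell and the picture viewer there is one more tool, called after ">>>" as name([rows], argument=value, ...), one row to a line, values as JSON. play_rows: Moves the arm, as the interface text tells. Its arguments: {"type":"object","properties":{"rows":{"type":"array"},"squeeze":{"type":"number"}},"required":["rows"]}

```bash
mkdir -p pics
cat > h.py <<'E'
import numpy as np,cv2,pickle
from station import ctrl
def cap(n,tag):
    c=ctrl.capture(n); cv2.imwrite(f'pics/{tag}.png',cv2.cvtColor(np.asarray(c['img']),cv2.COLOR_RGB2BGR)); pickle.dump(dict(c),open(f'pics/{tag}.pkl','wb')); return c
def proj(c,P):
    P=np.atleast_2d(P);V=np.array(c['view']);q=P@V[:3,:3].T+V[:3,3]
    return np.c_[c['cx']+c['fx']*q[:,0]/-q[:,2], c['cy']+c['fy']*(-q[:,1])/-q[:,2]]
def ray(c,u,v):
    V=np.array(c['view']);R=V[:3,:3];o=-R.T@V[:3,3]
    d=R.T@np.array([(u-c['cx'])/c['fx'],-(v-c['cy'])/c['fy'],-1]);return o,d
def atz(c,u,v,z):
    o,d=ray(c,u,v);return o+d*(z-o[2])/d[2]
E
python3 - <<'E'
from h import *
print(ctrl.observe())
for n in("scene","side","wrist"):
    c=cap(n,n+'0'); print(n,[k for k in c],c['fx'],c['cx'],c['cy']);
E
```

```text
{'clock': 0.0, 'qpos': array([-6.93137280e+00,  1.58498890e+01,  8.62945092e+01, -2.36665374e-04,
        7.79599693e+01, -6.93510726e+00]), 'qvel': array([ 0.04522154, -0.08303153, -0.11056512,  0.09234593,  0.02178745,
        0.08042335]), 'tau': array([ 6.20495921e-04, -4.16768074e+01, -2.45808578e+01, -1.52056768e-04,
        1.11346930e-02,  1.69860516e-05]), 'position': array([5.74808385e-01, 3.13433864e-05, 4.03821780e-01]), 'tcp_rot': array([-1.79896368e+02, -1.23721777e-02,  9.00037729e+01]), 'wrist_force': array([-0.52686239,  0.0244492 , -0.36570469]), 'moment': array([ 0.00790061,  0.01273444, -0.04127309]), 'finger_gap': 0.0853878634995785}
scene ['img', 'fx', 'fy', 'cx', 'cy', 'view'] 382.62444493074867 281.6225631354128 216.49312043232288
side ['img', 'fx', 'fy', 'cx', 'cy', 'view'] 409.6175108798932 286.27877016075485 213.48150506373472
wrist ['img', 'fx', 'fy', 'cx', 'cy', 'view'] 316.75446591270946 274.87307365683387 212.97166974713414
```

View pics/scene0.png

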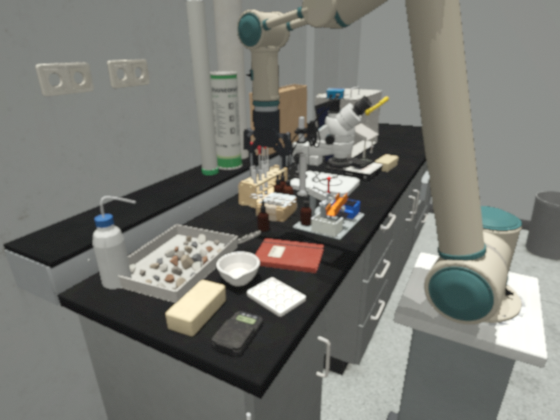

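View pics/side0.png

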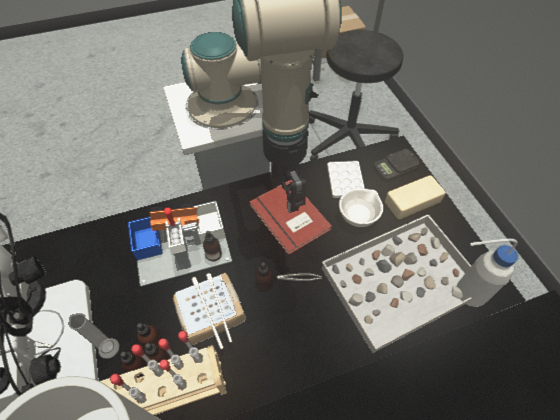

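View pics/wrist0.png

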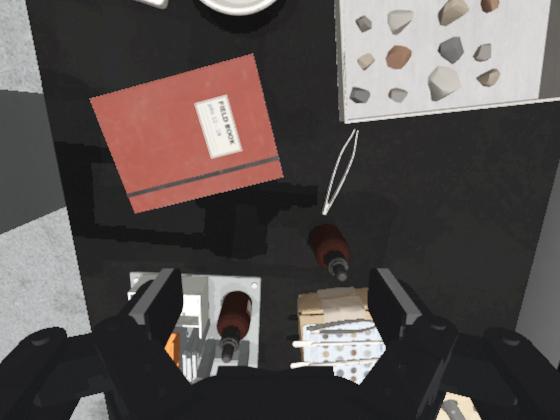

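The side view shows the feeder at about columns 130–230, rows 205–280, with the blue tray on the left at (146,237) and the red post at (170,215). I'll enlarge it.

Run:
```python
import cv2
a=cv2.imread('pics/side0.png')[195:285,120:240]; cv2.imwrite('pics/side0c.png',cv2.resize(a,None,fx=6.5,fy=6.5,interpolation=cv2.INTER_CUBIC))
a=cv2.imread('pics/scene0.png')[165:245,280:380]; cv2.imwrite('pics/scene0c.png',cv2.resize(a,None,fx=7,fy=7,interpolation=cv2.INTER_CUBIC))
```

```text
(no output)
```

View pics/side0c.png

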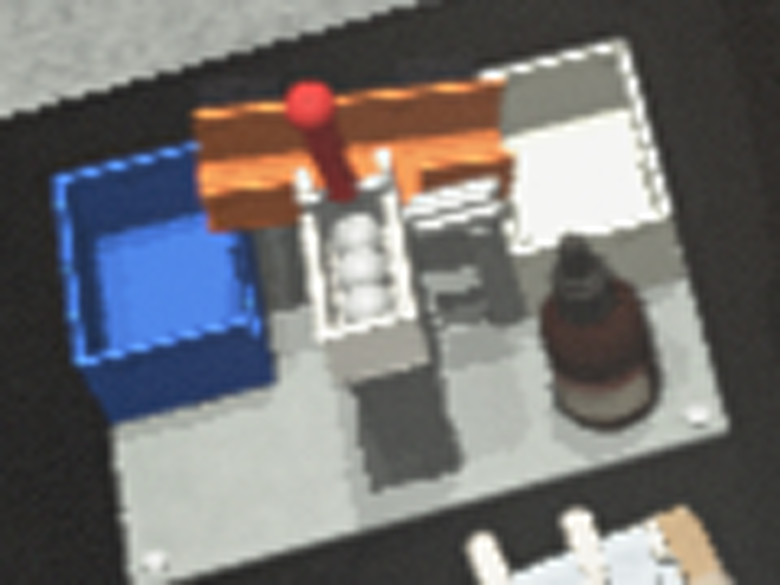

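View pics/scene0c.png

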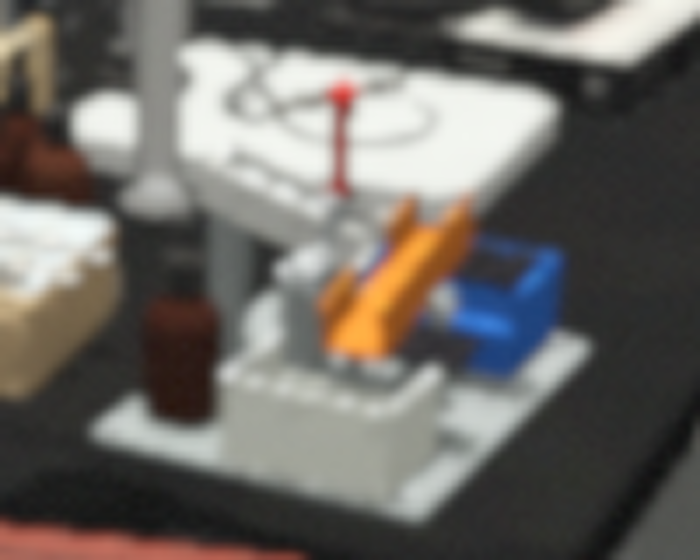

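```bash
cat > fit.py <<'E'
from h import *
import pickle
from scipy.optimize import least_squares
S=pickle.load(open('pics/side0.pkl','rb'));C=pickle.load(open('pics/scene0.pkl','rb'))
s=lambda u,v:(120+u/6.5,195+v/6.5); k=lambda u,v:(280+u/7,165+v/7)
# (cam, pix, x,y,z) y/x in terms of tray half extents
obs=[(S,s(310,103),35,0,154.5),(S,s(730,432),110,108,5),(S,s(130,585),110,-108,5),
(S,s(627,42),('t',-42),('o',1),51),(S,s(665,217),('t',42),('o',1),51),(S,s(57,178),('t',-42),('o',-1),51),(S,s(80,362),('t',42),('o',-1),51),
(C,k(342,94),35,0,154.5),(C,k(410,520),-60,108,3),(C,k(90,432),110,108,3),(C,k(593,345),-60,-108,3),]
def model(p):
    x0,y0,th,tx,to=p;c,sn=np.cos(th),np.sin(th);out=[]
    for cam,px,X,Y,Z in obs:
        if isinstance(X,tuple):X=tx+X[1]
        if isinstance(Y,tuple):Y=to*Y[1]
        P=np.array([x0+(c*X-sn*Y)/1e3,y0+(sn*X+c*Y)/1e3,Z/1e3]); out.append(proj(cam,P)[0]-np.array(px))
    return np.array(out)
r=least_squares(lambda p:model(p).ravel(),[.5,-.3,0,0,100],loss='soft_l1',x_scale=[.01,.01,.1,5,5])
print(r.x,np.degrees(r.x[2]));print(model(r.x).round(1))
E
python3 fit.py
```

```text
[ 4.39131780e-01 -2.27098672e-01 -5.97505473e-02  2.27036013e+00
  1.05977544e+02] -3.4234541846192177
[[ 0.   0.3]
 [-0.5 -0.4]
 [-0.3  0. ]
 [-0.5 -0. ]
 [ 0.6  0.3]
 [ 0.2 -0.7]
 [-0.2  0.3]
 [-0.2  0.6]
 [ 0.6  0.3]
 [-0.4  0.6]
 [-0.8  1. ]]
```

>>> play_rows([
  [[-10, -7, 0], [0, 0, 0], 0],
  [[-35, -24, 0], [0, 0, 0], 0],
  [[-75, -50, 0], [0, 0, 0], 0],
  [[-115, -78, 0], [0, 0, 0], 0],
  [[-155, -105, 0], [0, 0, 0], 0],
  [[-195, -132, 0], [0, 0, 0], 0],
  [[-230, -156, 0], [0, 0, 0], 0],
  [[-252, -171, 0], [0, 0, 0], 0],
  [[-261, -177, 0], [0, 0, 0], 0],
  [[-261, -177, 0], [0, 0, 0], 0],
], squeeze=30)

```text
clock: 1.15
position: [0.3971, -0.2619, 0.4047]
tcp_rot: [-180.0, -0.0, 89.8]
wrist_force: [-0.2, 0.0, -0.5]
finger_gap: -0.0002
```

Run:
```python
from h import *
for n in("side","wrist"): c=cap(n,n+'1')
o=ctrl.observe();print(o['position'],o['tcp_rot'],o['wrist_force'],o['finger_gap'])
a=cv2.imread('pics/side1.png')[150:290,90:250]; cv2.imwrite('pics/side1c.png',cv2.resize(a,None,fx=4.2,fy=4.2,interpolation=cv2.INTER_CUBIC))
```

```text
[ 0.39814152 -0.26053455  0.404646  ] [ 1.79974182e+02 -5.29673719e-02  8.99881615e+01] [-0.04942309  0.76432533 -0.44175128] -5.141372372631398e-05
```

View pics/side1c.png

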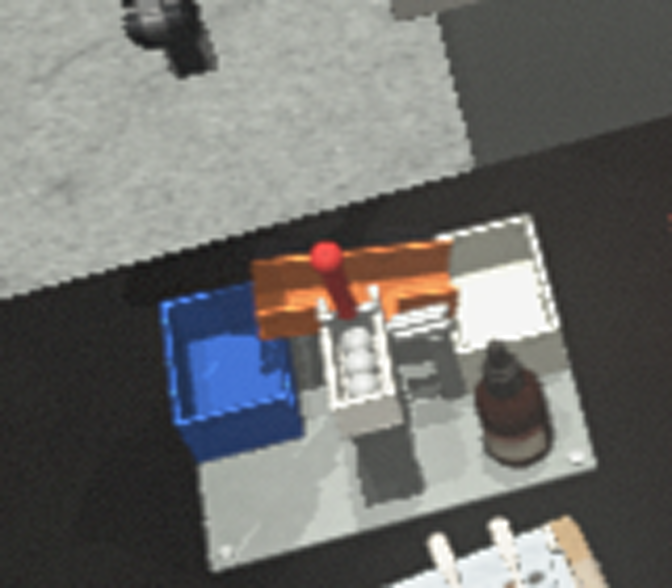

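View pics/wrist1.png

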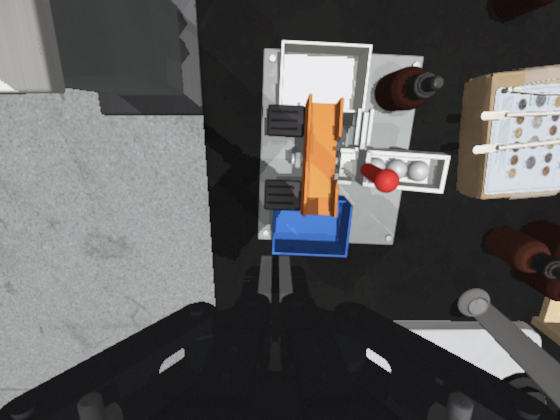

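The wrist view shows the whole feeder: blue-end pad at (283,194), white-end pad at (286,121), post head at (387,181). I'll check these against the fit.

Run:
```python
from h import *
W=pickle.load(open('pics/wrist1.pkl','rb'))
a=cv2.imread('pics/wrist1.png')[40:270,240:440]; cv2.imwrite('pics/w1c.png',cv2.resize(a,None,fx=2.6,fy=2.6,interpolation=cv2.INTER_CUBIC)) 
x0,y0,th=.43913,-.2271,-.05975
c,s=np.cos(th),np.sin(th)
for n,X,Y,Z in [('rpad',-36,-36,75),('lpad',-36,36,52),('head',35,0,154.5),('bl',110,108,3),('br',110,-108,3),('fl',-60,108,3),('fr',-60,-108,3)]:
    print(n,proj(W,[x0+(c*X-s*Y)/1e3,y0+(s*X+c*Y)/1e3,Z/1e3]).round(1))
print(atz(W,283,194,.075),atz(W,387,181,.1545))
```

```text
rpad [[278.  195.9]]
lpad [[282.2 118.6]]
head [[383.  178.9]]
bl [[422.1  56.2]]
br [[389.2 243.9]]
fl [[262.8  46. ]]
fr [[254.9 236.7]]
[ 0.4058682  -0.25901836  0.075     ] [ 0.47699866 -0.23068169  0.1545    ]
```

View pics/w1c.png

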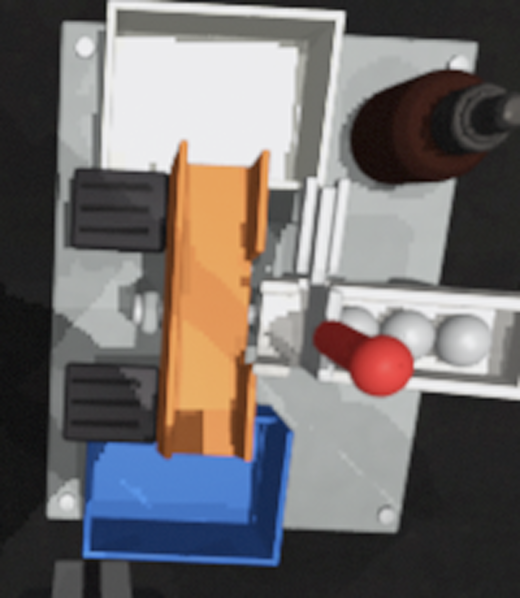

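```bash
cat > fit2.py <<'E'
import re
src=open('fit.py').read().split('def model')
exec(src[0])
W=pickle.load(open('pics/wrist1.pkl','rb'))
w=lambda u,v:(240+u/2.6,40+v/2.6)
wo=[(W,w(112,402),-36,-36,75),(W,w(120,208),-36,36,52),(W,w(381,365),35,0,154.5),(W,w(62,20),-60,108,4),(W,w(48,517),-60,-108,4),(W,w(477,42),110,108,4),(W,w(398,531),110,-108,4)]
full=obs+wo
for name,o in(('all',full),('wrist',wo)):
    obs=o
    exec('def model'+src[1].split('r=least')[0])
    r=least_squares(lambda p:model(p).ravel(),[.44,-.23,0,0,100],loss='soft_l1',x_scale=[.01,.01,.1,5,5])
    x0,y0,th=r.x[:3];c,s=np.cos(th),np.sin(th)
    print(name,r.x,np.degrees(th));print(model(r.x).round(1).tolist())
    for n,X,Y in(('pad',-36,-36),('post',35,0)):print(n,x0*1e3+c*X-s*Y,y0*1e3+s*X+c*Y)
E
python3 fit2.py
```

```text
all [ 4.41889316e-01 -2.28181572e-01 -4.86491490e-02 -5.40620684e-01
  1.05606234e+02] -2.7873909150497096
[[-0.1, 1.4], [-0.3, 0.2], [-0.0, 1.5], [-1.3, -0.2], [0.2, -0.0], [-0.2, -0.2], [-0.2, 0.7], [-0.9, 0.5], [0.3, -0.1], [-0.9, 0.5], [-1.7, 0.6], [-1.8, 2.8], [-1.5, 0.2], [0.4, -0.5], [0.4, -0.1], [-0.5, -0.5], [0.6, -0.4], [-0.4, -0.1]]
pad 404.18122998351424 -262.3883008572953
post 476.84790590065654 -229.8836210226466
wrist [ 4.42154962e-01 -2.28300707e-01 -4.72579467e-02  0.00000000e+00
  1.00000000e+02] -2.707680896522884
[[-1.5, 2.9], [-1.3, 0.4], [0.7, -0.4], [0.5, 0.1], [-0.2, -0.3], [0.7, -0.4], [-0.1, -0.1]]
pad 404.4945011863486 -262.5598614800378
post 477.11588621258164 -229.95411908898626
```

>>> play_rows([
  [[-1, 3, 8], [0, 0, 0], 0],
  [[-1, 3, 24], [0, 0, 0], 0],
  [[-1, 3, 45], [0, 0, 0], 0],
  [[-1, 3, 66], [0, 0, 0], 0],
  [[-1, 3, 87], [0, 0, 0], 0],
  [[-1, 3, 106], [0, 0, 0], 0],
  [[-1, 3, 122], [0, 0, 0], 0],
  [[-1, 3, 133], [0, 0, 0], 0],
  [[-1, 3, 139], [0, 0, 0], 0],
  [[-1, 3, 140], [0, 0, 0], 0],
])

```text
clock: 2.25
position: [0.4013, -0.2615, 0.2641]
tcp_rot: [-180.0, -0.1, 90.1]
wrist_force: [-0.0, -0.3, 0.3]
finger_gap: 0.0
```

Run:
```python
from h import *
for n in("side","wrist"): c=cap(n,n+'2')
o=ctrl.observe();print(o['clock'],o['position'],o['tcp_rot'],o['wrist_force'],o['finger_gap'])
a=cv2.imread('pics/side2.png')[170:280,110:240]; b=cv2.resize(a,(780,660),interpolation=cv2.INTER_CUBIC)[:600]
cv2.imwrite('pics/side2c.png',b)
```

```text
2.35 [ 0.40141596 -0.26197689  0.2649607 ] [1.79960844e+02 2.19218150e-02 9.00217976e+01] [-0.8204097   0.43919257  0.12856266] -0.00014971237210156094
```

View pics/side2c.png

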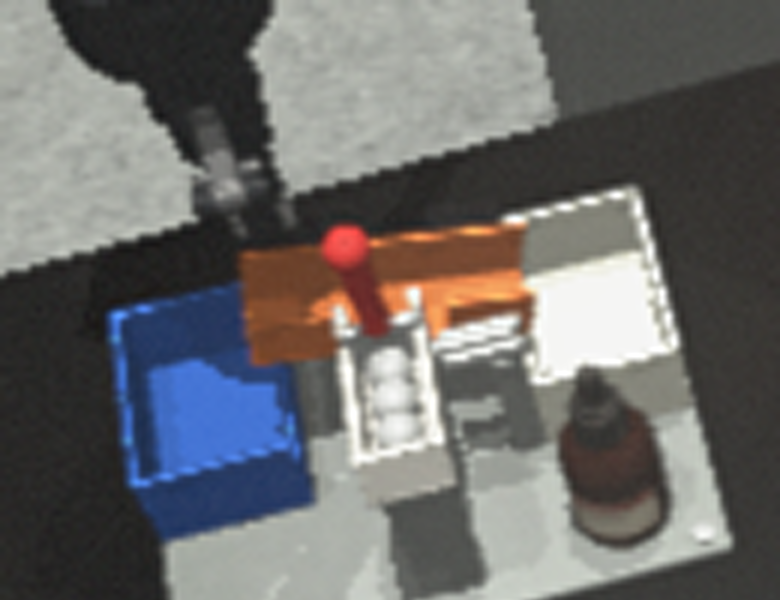

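View pics/wrist2.png

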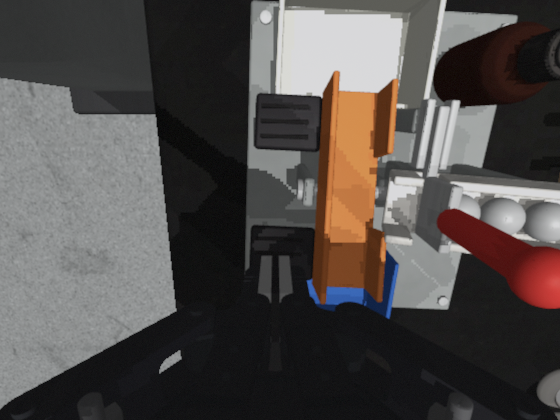

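The fingers sit over the pad (columns 258–292 against the pad's 250–314) and are clear of the trough. Next I press down.

>>> play_rows([
  [[0, 0, 4], [0, 0, 0], 0],
  [[0, 0, 8], [0, 0, 0], 0],
  [[0, 0, 12], [0, 0, 0], 0],
  [[0, 0, 16], [0, 0, 0], 0],
  [[0, 0, 20], [0, 0, 0], 0],
  [[0, 0, 24], [0, 0, 0], 0],
  [[0, 0, 28], [0, 0, 0], 0],
  [[0, 0, 31], [0, 0, 0], 0],
  [[0, 0, 33], [0, 0, 0], 0],
  [[0, 0, 33], [0, 0, 0], 0],
])

```text
clock: 3.35
position: [0.4011, -0.2621, 0.2315]
tcp_rot: [180.0, -0.0, 90.0]
wrist_force: [0.1, -0.8, 0.4]
finger_gap: 0.0
```

Run:
```python
from h import *
for n in("side","wrist"): c=cap(n,n+'3')
o=ctrl.observe();print(o['clock'],o['position'],o['tcp_rot'],o['wrist_force'],o['finger_gap'])
a=cv2.imread('pics/side3.png')[170:280,110:240]; b=cv2.resize(a,(780,660),interpolation=cv2.INTER_CUBIC)[:600]
cv2.imwrite('pics/side3c.png',b)
```

```text
3.45 [ 0.40100277 -0.26182141  0.23161411] [-1.79997279e+02 -4.01605922e-02  8.99820530e+01] [ 0.02027933 -0.39005932  0.13936438] 0.00039623794720994955
```

View pics/side3c.png

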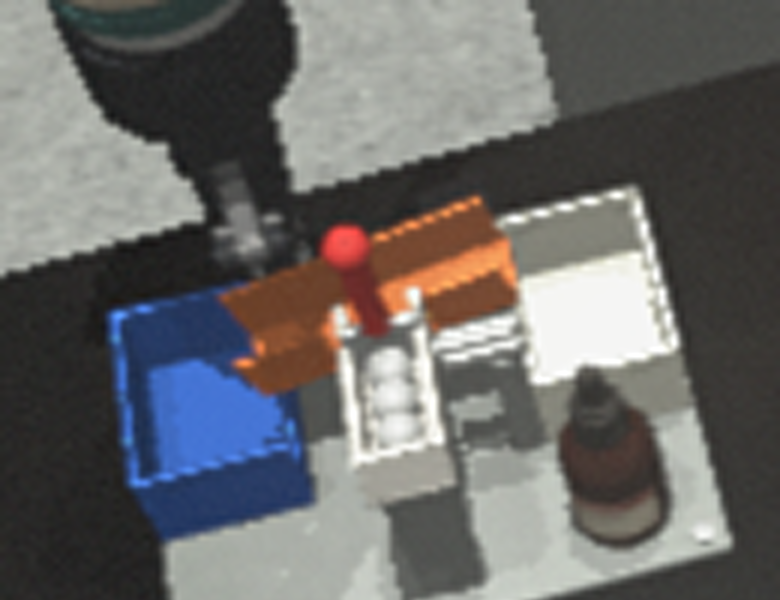

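View pics/wrist3.png

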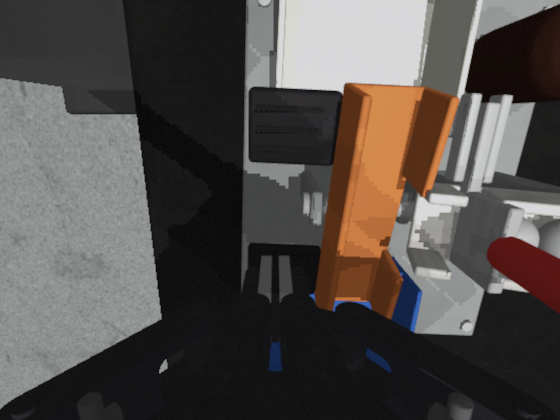

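The gate has tipped most of the way with no stop force yet, so I keep going down slowly.

>>> play_rows([
  [[0, 0, 0.5], [0, 0, 0], 0],
  [[0, 0, 1], [0, 0, 0], 0],
  [[0, 0, 1.5], [0, 0, 0], 0],
  [[0, 0, 2], [0, 0, 0], 0],
  [[0, 0, 2.5], [0, 0, 0], 0],
  [[0, 0, 3], [0, 0, 0], 0],
  [[0, 0, 3.5], [0, 0, 0], 0],
  [[0, 0, 4], [0, 0, 0], 0],
  [[0, 0, 4], [0, 0, 0], 0],
  [[0, 0, 4], [0, 0, 0], 0],
])

```text
clock: 4.45
position: [0.401, -0.2618, 0.2282]
tcp_rot: [180.0, -0.0, 90.0]
wrist_force: [-0.6, 1.4, 7.3]
finger_gap: -0.0004
```

>>> play_rows([
  [[0, 0, 0.5], [0, 0, 0], 0],
  [[0, 0, 1], [0, 0, 0], 0],
  [[0, 0, 1], [0, 0, 0], 0],
  [[0, 0, 1], [0, 0, 0], 0],
  [[0, 0, 1], [0, 0, 0], 0],
  [[0, 0, 1], [0, 0, 0], 0],
  [[0, 0, 1], [0, 0, 0], 0],
  [[0, 0, 1], [0, 0, 0], 0],
  [[0, 0, 1], [0, 0, 0], 0],
  [[0, 0, 1], [0, 0, 0], 0],
])

```text
clock: 5.45
position: [0.401, -0.2618, 0.2279]
tcp_rot: [180.0, -0.0, 90.0]
wrist_force: [-1.2, 2.0, 12.8]
finger_gap: -0.0001
```

The gate is at its hard stop: 12.8 N for only 0.3 mm more travel. I lift off and move next to the post's blue side, above it.

>>> play_rows([
  [[0, 0, -6], [0, 0, 0], 0],
  [[0, 0, -22], [0, 0, 0], 0],
  [[0, 0, -50], [0, 0, 0], 0],
  [[0, 0, -80], [0, 0, 0], 0],
  [[0, 0, -108], [0, 0, 0], 0],
  [[0, 0, -125], [0, 0, 0], 0],
  [[-2, 15, -130], [0, 0, 0], 0],
  [[-5, 42, -130], [0, 0, 0], 0],
  [[-8, 66, -130], [0, 0, 0], 0],
  [[-8, 74, -130], [0, 0, 0], 0],
])

```text
clock: 6.45
position: [0.4766, -0.2705, 0.3564]
tcp_rot: [180.0, 0.0, 90.0]
wrist_force: [-1.1, 0.7, -1.1]
finger_gap: -0.0002
```

Run:
```python
from h import *
for n in("side","wrist","scene"): c=cap(n,n+'4')
o=ctrl.observe();print(o['clock'],o['position'],o['tcp_rot'],o['wrist_force'],o['finger_gap'])
a=cv2.imread('pics/side4.png')[170:280,110:240]; b=cv2.resize(a,(780,660),interpolation=cv2.INTER_CUBIC)[:600]
cv2.imwrite('pics/side4c.png',b)
a=cv2.imread('pics/scene4.png')[165:245,280:380]; cv2.imwrite('pics/scene4c.png',cv2.resize(a,None,fx=7,fy=7,interpolation=cv2.INTER_CUBIC))
```

```text
6.6 [ 0.47458051 -0.26972749  0.35605777] [-1.79877062e+02 -5.58604096e-02  9.00372769e+01] [-0.25828135  0.3867741   1.18647104] -0.0002819734312079866
```

View pics/side4c.png

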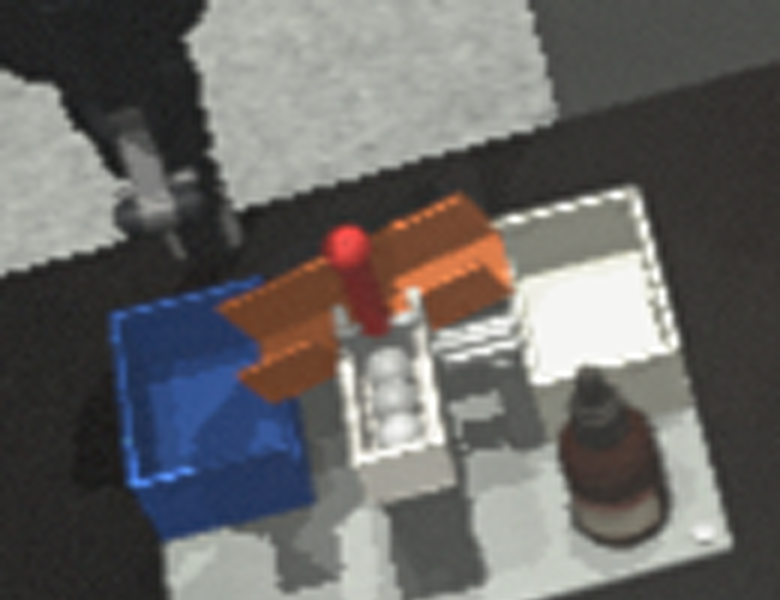

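View pics/wrist4.png

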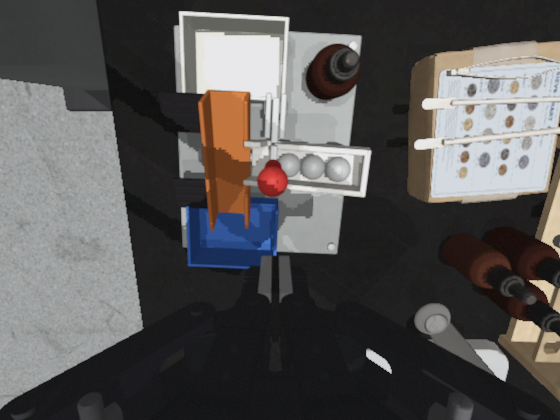

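View pics/scene4c.png

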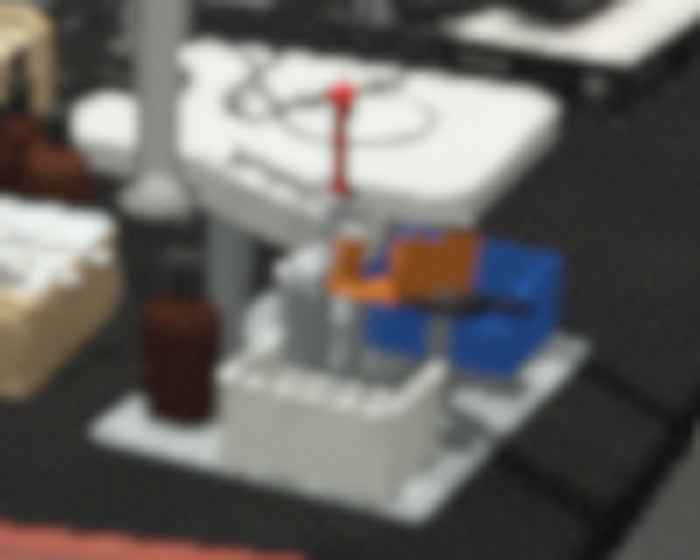

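The gate is fully tipped, the balls are still held, and the fingers line up with the post (head at (273,180), fingers at column 275). Next is descending beside it and pushing.

>>> play_rows([
  [[0, 0, 6], [0, 0, 0], 0],
  [[0, 0, 18], [0, 0, 0], 0],
  [[0, 0, 32], [0, 0, 0], 0],
  [[0, 0, 46], [0, 0, 0], 0],
  [[0, 0, 56], [0, 0, 0], 0],
  [[0, 0, 60], [0, 0, 0], 0],
  [[0, 0, 60], [0, 0, 0], 0],
  [[4, 0, 60], [0, 0, 0], 0],
  [[9, 0, 60], [0, 0, 0], 0],
  [[12, 0, 60], [0, 0, 0], 0],
])

```text
clock: 7.6
position: [0.4751, -0.2575, 0.2973]
tcp_rot: [180.0, 0.0, 90.0]
wrist_force: [0.9, -0.4, -0.6]
finger_gap: -0.0001
```

Run:
```python
from h import *
for n in("side","wrist"): c=cap(n,n+'5')
o=ctrl.observe();print(o['clock'],o['position'],o['wrist_force'])
a=cv2.imread('pics/side5.png')[170:280,110:240]; b=cv2.resize(a,(780,660),interpolation=cv2.INTER_CUBIC)[:600]
cv2.imwrite('pics/side5c.png',b)
```

```text
7.7 [ 0.47505762 -0.25737771  0.297155  ] [-0.10508644  0.51905357  0.2404515 ]
```

View pics/side5c.png

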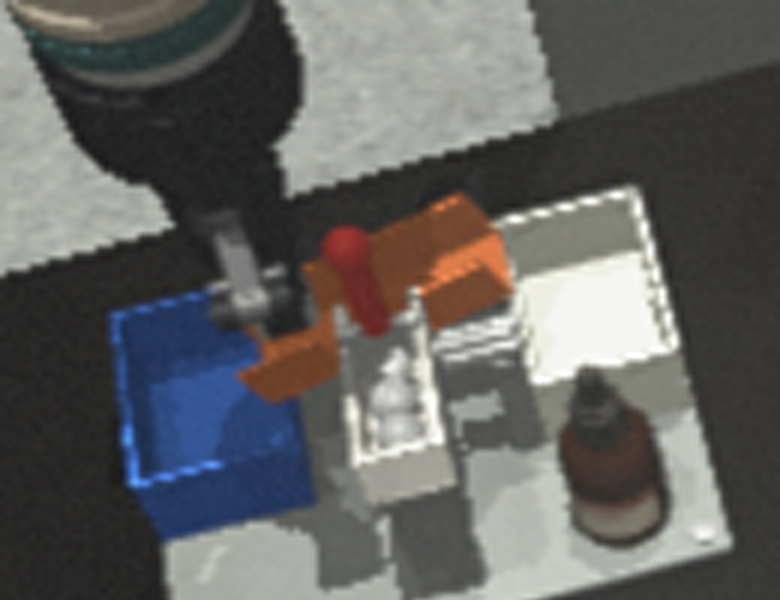

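View pics/wrist5.png

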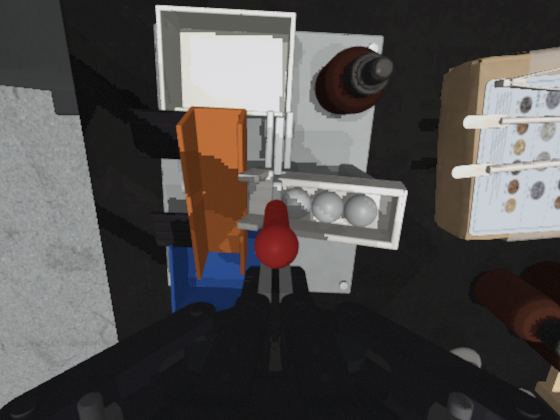

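Aligned just before contact, balls still held. I push across.

>>> play_rows([
  [[3, 0, 0], [0, 0, 0], 0],
  [[7, 0, 0], [0, 0, 0], 0],
  [[12, 0.5, 0], [0, 0, 0], 0],
  [[17, 1, 0], [0, 0, 0], 0],
  [[22, 1, 0], [0, 0, 0], 0],
  [[27, 1.5, 0], [0, 0, 0], 0],
  [[32, 1.5, 0], [0, 0, 0], 0],
  [[37, 2, 0], [0, 0, 0], 0],
  [[41, 2, 0], [0, 0, 0], 0],
  [[42, 2, 0], [0, 0, 0], 0],
])

```text
clock: 8.7
position: [0.4771, -0.2155, 0.2967]
tcp_rot: [180.0, -0.0, 90.0]
wrist_force: [-0.5, -0.8, -0.1]
finger_gap: 0.0002
```

>>> play_rows([
  [[0.5, 0, 0], [0, 0, 0], 0],
  [[1, 0, 0], [0, 0, 0], 0],
  [[1.5, 0, 0], [0, 0, 0], 0],
  [[2, 0, 0], [0, 0, 0], 0],
  [[2.5, 0, 0], [0, 0, 0], 0],
  [[3, 0, 0], [0, 0, 0], 0],
  [[3, 0, 0], [0, 0, 0], 0],
  [[3, 0, 0], [0, 0, 0], 0],
  [[3, 0, 0], [0, 0, 0], 0],
  [[3, 0, 0], [0, 0, 0], 0],
])

```text
clock: 9.7
position: [0.4771, -0.213, 0.2967]
tcp_rot: [180.0, 0.0, 90.0]
wrist_force: [0.8, -1.7, 0.2]
finger_gap: 0.0002
```

Run:
```python
from h import *
for n in("side","wrist"): c=cap(n,n+'6')
o=ctrl.observe();print(o['clock'],o['position'],o['wrist_force'])
a=cv2.imread('pics/side6.png')[170:280,110:240]; b=cv2.resize(a,(780,660),interpolation=cv2.INTER_CUBIC)[:600]
cv2.imwrite('pics/side6c.png',b)
```

```text
9.8 [ 0.47710786 -0.21301073  0.29674699] [ 1.1293006 -1.132681  -0.5602814]
```

View pics/side6c.png

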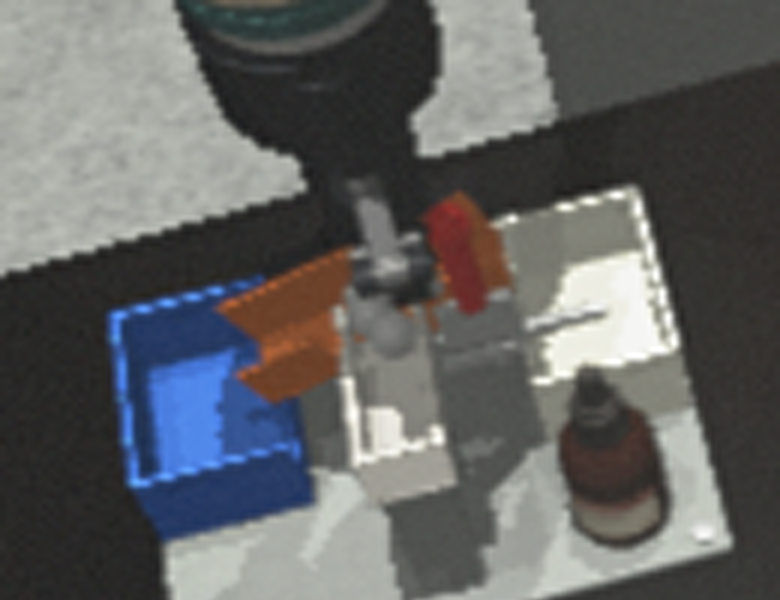

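View pics/wrist6.png

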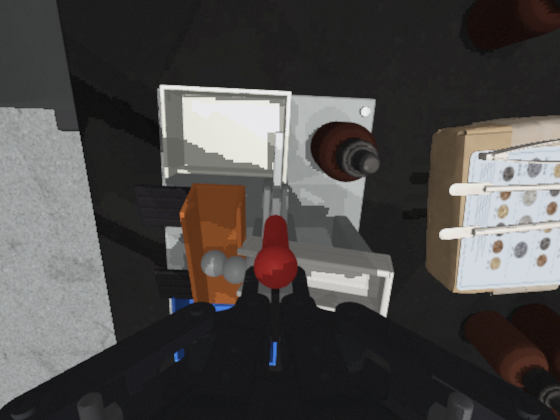

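The balls are rolling onto the gate. No stop force felt on the slide yet, so I keep pushing.

>>> play_rows([
  [[0.5, 0, 0], [0, 0, 0], 0],
  [[1, 0, 0], [0, 0, 0], 0],
  [[1.5, 0, 0], [0, 0, 0], 0],
  [[2, 0, 0], [0, 0, 0], 0],
  [[2.5, 0, 0], [0, 0, 0], 0],
  [[3, 0, 0], [0, 0, 0], 0],
  [[3, 0, 0], [0, 0, 0], 0],
  [[3, 0, 0], [0, 0, 0], 0],
  [[3, 0, 0], [0, 0, 0], 0],
  [[3, 0, 0], [0, 0, 0], 0],
])

```text
clock: 10.8
position: [0.4772, -0.2117, 0.2969]
tcp_rot: [180.0, 0.3, 90.0]
wrist_force: [-0.1, -9.4, -1.0]
finger_gap: -0.0002
```

Run:
```python
from h import *
for n in("side","wrist"): c=cap(n,n+'7')
o=ctrl.observe();print(o['clock'],o['position'],o['wrist_force'])
a=cv2.imread('pics/side7.png')[170:280,110:240]; b=cv2.resize(a,(780,660),interpolation=cv2.INTER_CUBIC)[:600]
cv2.imwrite('pics/side7c.png',b)
```

```text
10.9 [ 0.47716483 -0.21164807  0.29687709] [ 0.37320187 -7.85112595 -2.77055395]
```

View pics/side7c.png

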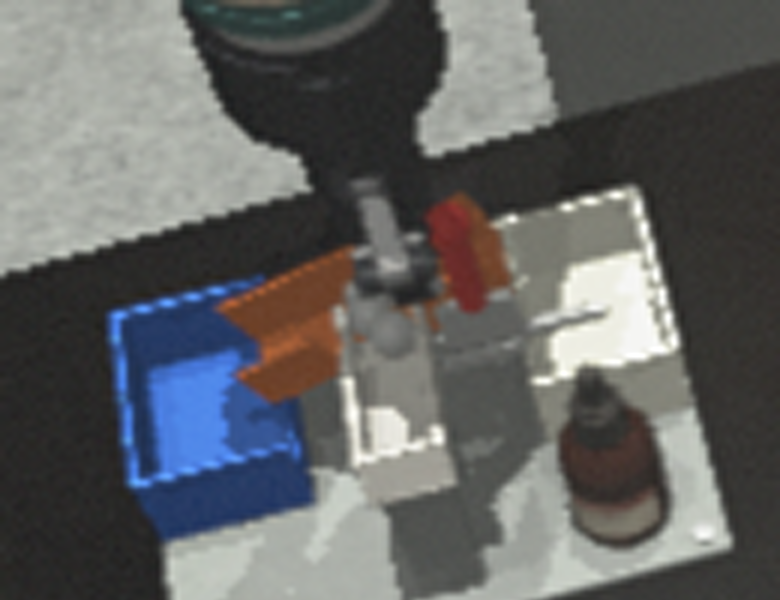

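View pics/wrist7.png

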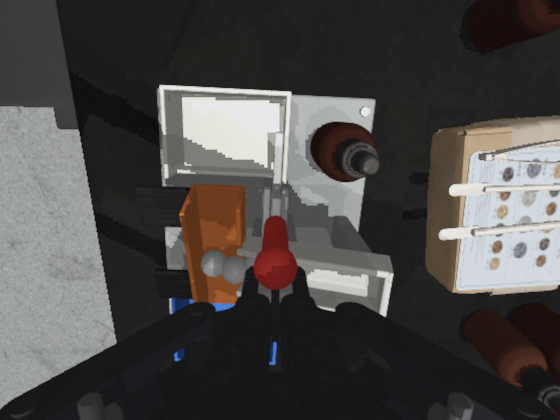

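The slide is at its stop (8–9 N), but the balls look the same in both pictures. A closer look is needed.

Run:
```python
from h import *
c=cap("scene","scene7")
a=cv2.imread('pics/wrist7.png')[170:340,140:310]; cv2.imwrite('pics/w7c.png',cv2.resize(a,None,fx=3.5,fy=3.5,interpolation=cv2.INTER_CUBIC))
a=cv2.imread('pics/scene7.png')[180:240,300:370]; cv2.imwrite('pics/scene7c.png',cv2.resize(a,None,fx=10,fy=10,interpolation=cv2.INTER_CUBIC))
for t in('6','7'):
  pass
d=cv2.absdiff(cv2.imread('pics/wrist6.png'),cv2.imread('pics/wrist7.png'))[240:290,195:250];print(d.max(),d.mean())
```

```text
39 1.887030303030303
```

View pics/w7c.png

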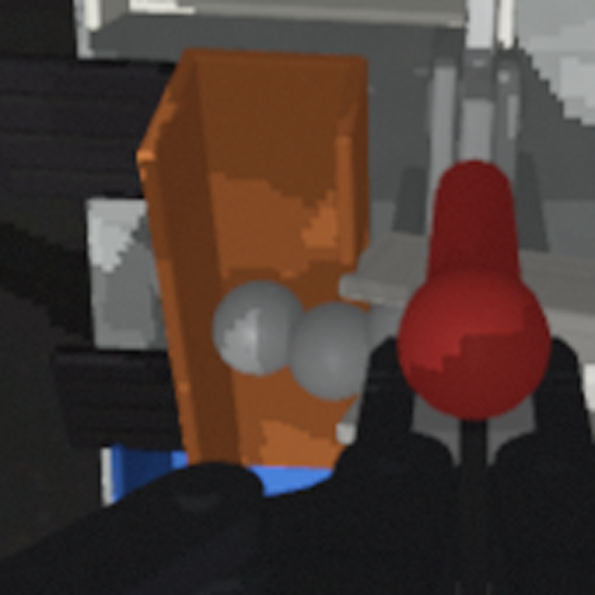

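View pics/scene7c.png

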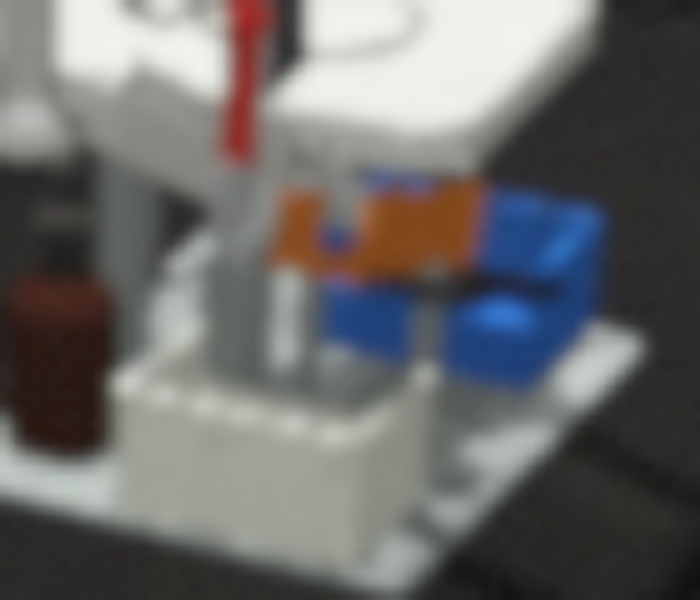

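The scene confirms the gate is tipped and the slide open. The balls have jammed in a row, though: ball 1 is against the trough's front wall, with balls 2 and 3 pushing behind it. I back off the post and rise to see whether they free themselves.

>>> play_rows([
  [[-4, 0, 0], [0, 0, 0], 0],
  [[-10, 0, 0], [0, 0, 0], 0],
  [[-18, 0, -3], [0, 0, 0], 0],
  [[-26, 0, -15], [0, 0, 0], 0],
  [[-34, 0, -35], [0, 0, 0], 0],
  [[-42, -10, -60], [0, 0, 0], 0],
  [[-45, -30, -75], [0, 0, 0], 0],
  [[-46, -55, -80], [0, 0, 0], 0],
  [[-46, -73, -80], [0, 0, 0], 0],
  [[-46, -80, -80], [0, 0, 0], 0],
])

```text
clock: 11.95
position: [0.3953, -0.2557, 0.3766]
tcp_rot: [-180.0, -0.1, 89.9]
wrist_force: [-0.3, 1.0, -0.2]
finger_gap: -0.0002
```

Run:
```python
from h import *
for n in("side","wrist"): c=cap(n,n+'8')
o=ctrl.observe();print(o['clock'],o['position'],o['wrist_force'])
a=cv2.imread('pics/side8.png')[170:280,110:240]; b=cv2.resize(a,(780,660),interpolation=cv2.INTER_CUBIC)[:600]
cv2.imwrite('pics/side8c.png',b)
a=cv2.imread('pics/wrist8.png')[40:290,230:450]; cv2.imwrite('pics/w8c.png',cv2.resize(a,None,fx=2.4,fy=2.4,interpolation=cv2.INTER_CUBIC))
```

```text
12.05 [ 0.39620187 -0.25581762  0.37639684] [-0.0277138  -0.47546876  0.86964015]
```

View pics/side8c.png

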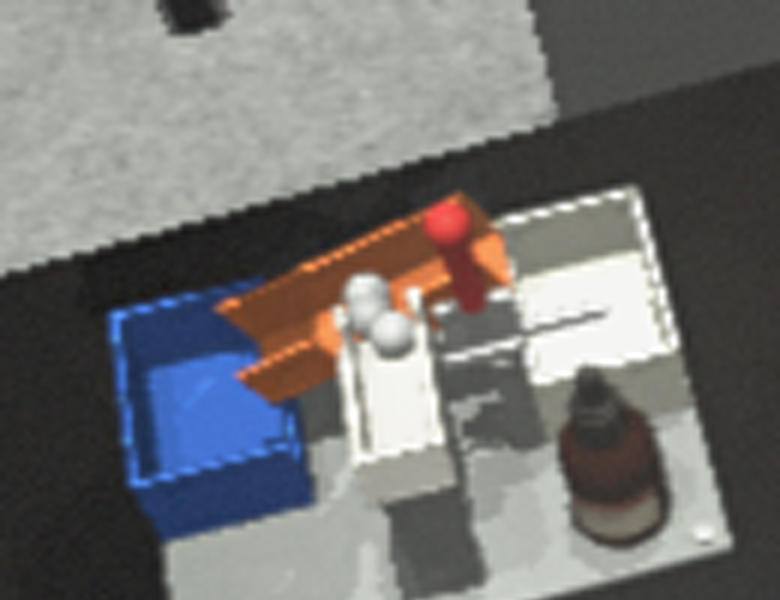

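View pics/w8c.png

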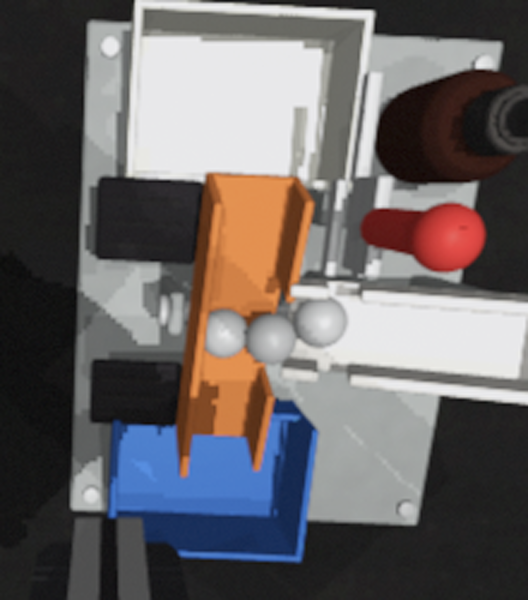

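The jam is real and stable: three balls zigzag across the trough mouth. The gentlest fix without touching them is to tap the blue pad, already at its stop, to shake them loose. I go down over it first.

>>> play_rows([
  [[-6, 4, 10], [0, 0, 0], 0],
  [[-6, 4, 30], [0, 0, 0], 0],
  [[-6, 4, 55], [0, 0, 0], 0],
  [[-6, 4, 80], [0, 0, 0], 0],
  [[-6, 4, 103], [0, 0, 0], 0],
  [[-6, 4, 121], [0, 0, 0], 0],
  [[-6, 4, 132], [0, 0, 0], 0],
  [[-6, 4, 138], [0, 0, 0], 0],
  [[-6, 4, 140], [0, 0, 0], 0],
  [[-6, 4, 140], [0, 0, 0], 0],
])

```text
clock: 13.05
position: [0.4014, -0.2622, 0.2368]
tcp_rot: [180.0, 0.0, 90.0]
wrist_force: [-0.7, -0.1, -0.1]
finger_gap: 0.0002
```

>>> play_rows([
  [[0, 0, 5], [0, 0, 0], 0],
  [[0, 0, 11], [0, 0, 0], 0],
  [[0, 0, 5], [0, 0, 0], 0],
  [[0, 0, 11], [0, 0, 0], 0],
  [[0, 0, 5], [0, 0, 0], 0],
  [[0, 0, 11], [0, 0, 0], 0],
  [[0, 0, 4], [0, 0, 0], 0],
  [[0, 0, 11], [0, 0, 0], 0],
  [[0, 0, 5], [0, 0, 0], 0],
  [[0, 0, 0], [0, 0, 0], 0],
])

```text
clock: 14.05
position: [0.4006, -0.2617, 0.2358]
tcp_rot: [-179.9, -0.1, 90.0]
wrist_force: [-0.8, -0.2, 0.1]
finger_gap: 0.0002
```

Run:
```python
from h import *
for n in("side","wrist"): c=cap(n,n+'9')
o=ctrl.observe();print(o['clock'],o['position'],o['wrist_force'])
a=cv2.imread('pics/side9.png')[170:280,110:240]; b=cv2.resize(a,(780,660),interpolation=cv2.INTER_CUBIC)[:600]
cv2.imwrite('pics/side9c.png',b)
```

```text
14.15 [ 0.4008386  -0.26185163  0.23624805] [1.00052762 0.10300505 0.07299107]
```

View pics/side9c.png

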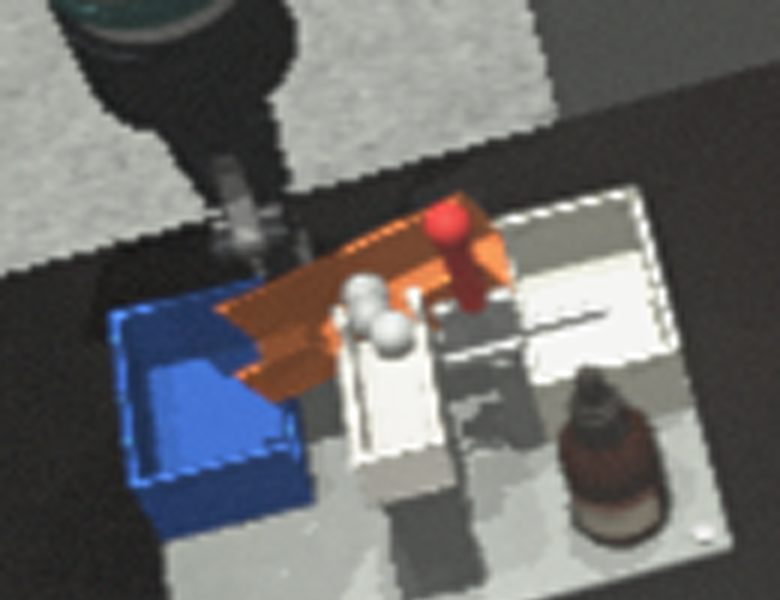

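View pics/wrist9.png

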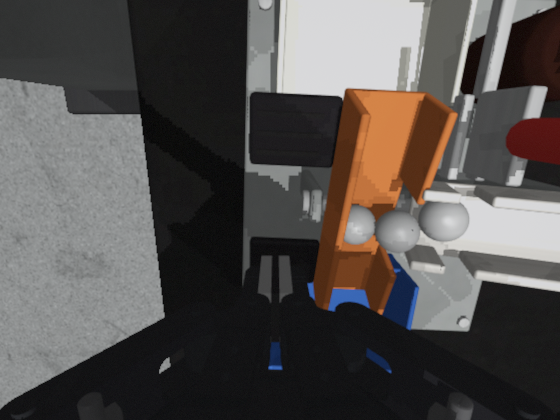

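No change; ball 2 seems wedged at the edge of the trough's rear-wall gap, holding ball 1 by friction. I'll rock the gate a few degrees back via the white pad, staying well tipped to blue, then press the blue pad home again. That moves the gap edge under ball 2.

>>> play_rows([
  [[0, 0, -10], [0, 0, 0], 0],
  [[0, 0, -30], [0, 0, 0], 0],
  [[8, 1, -42], [0, 0, 0], 0],
  [[26, 2, -45], [0, 0, 0], 0],
  [[46, 3, -45], [0, 0, 0], 0],
  [[63, 3, -42], [0, 0, 0], 0],
  [[71, 3, -36], [0, 0, 0], 0],
  [[72, 3, -28], [0, 0, 0], 0],
  [[72, 3, -22], [0, 0, 0], 0],
  [[72, 3, -20], [0, 0, 0], 0],
])

```text
clock: 15.15
position: [0.4039, -0.1904, 0.2558]
tcp_rot: [-179.9, -0.0, 90.0]
wrist_force: [-0.4, 0.5, -0.2]
finger_gap: -0.0003
```

Run:
```python
from h import *
for n in("wrist",): c=cap(n,n+'10')
o=ctrl.observe();print(o['clock'],o['position'],o['wrist_force'])
```

```text
15.2 [ 0.4039439  -0.19045905  0.25576684] [-1.5691305   0.39197363  0.05084922]
```

View pics/wrist10.png

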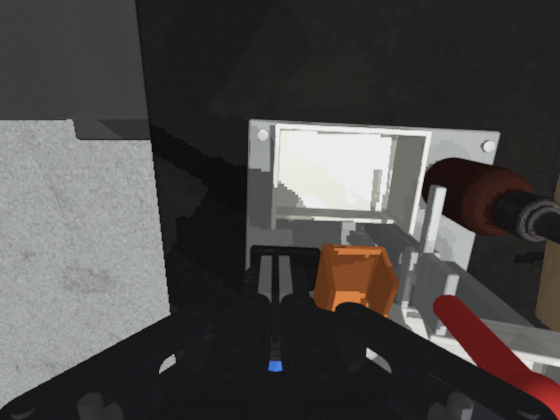

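>>> play_rows([
  [[0, 0, 3], [0, 0, 0], 0],
  [[0, 0, 6], [0, 0, 0], 0],
  [[0, 0, 9], [0, 0, 0], 0],
  [[0, 0, 10], [0, 0, 0], 0],
  [[0, 0, 10], [0, 0, 0], 0],
  [[0, 0, 4], [0, 0, 0], 0],
  [[0, 0, -8], [0, 0, 0], 0],
  [[0, 0, -20], [0, 0, 0], 0],
  [[0, 0, -25], [0, 0, 0], 0],
  [[-5, 0, -25], [0, 0, 0], 0],
])

```text
clock: 16.2
position: [0.4041, -0.1949, 0.2826]
tcp_rot: [179.9, 0.1, 90.0]
wrist_force: [0.5, -0.5, 0.4]
finger_gap: -0.0001
```

Run:
```python
from h import *
c=cap('side','side11')
o=ctrl.observe();print(o['clock'],o['position'],o['wrist_force'])
a=cv2.imread('pics/side11.png')[170:280,110:240]; b=cv2.resize(a,(780,660),interpolation=cv2.INTER_CUBIC)[:600]
cv2.imwrite('pics/side11c.png',b)
```

```text
16.25 [ 0.40420719 -0.19576346  0.28208205] [-0.29408259 -0.82827678 -0.6957452 ]
```

View pics/side11c.png

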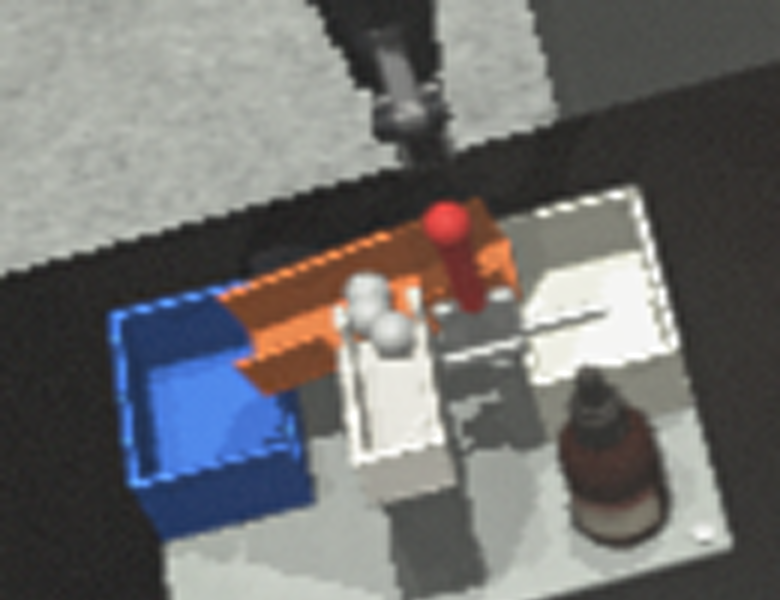

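The gate has rocked back a little; the balls have shifted slightly but still hold. Pressing the blue pad home again, briskly.

>>> play_rows([
  [[-10, 0, 0], [0, 0, 0], 0],
  [[-32, -1, 0], [0, 0, 0], 0],
  [[-54, -3, 0], [0, 0, 0], 0],
  [[-66, -3, 6], [0, 0, 0], 0],
  [[-67, -3, 20], [0, 0, 0], 0],
  [[-67, -3, 34], [0, 0, 0], 0],
  [[-67, -3, 44], [0, 0, 0], 0],
  [[-67, -3, 52], [0, 0, 0], 0],
  [[-67, -3, 55], [0, 0, 0], 0],
  [[-67, -3, 55], [0, 0, 0], 0],
])

```text
clock: 17.25
position: [0.4008, -0.2618, 0.2279]
tcp_rot: [-179.9, -0.0, 90.0]
wrist_force: [-3.3, 2.4, 13.9]
finger_gap: 0.0002
```

Run:
```python
from h import *
for n in("side","wrist"): c=cap(n,n+'12')
o=ctrl.observe();print(o['clock'],o['position'],o['wrist_force'])
a=cv2.imread('pics/side12.png')[170:280,110:240]; b=cv2.resize(a,(780,660),interpolation=cv2.INTER_CUBIC)[:600]
cv2.imwrite('pics/side12c.png',b)
```

```text
17.35 [ 0.40072923 -0.26171335  0.22792752] [-3.85490177  2.51233821 13.1050293 ]
```

View pics/side12c.png

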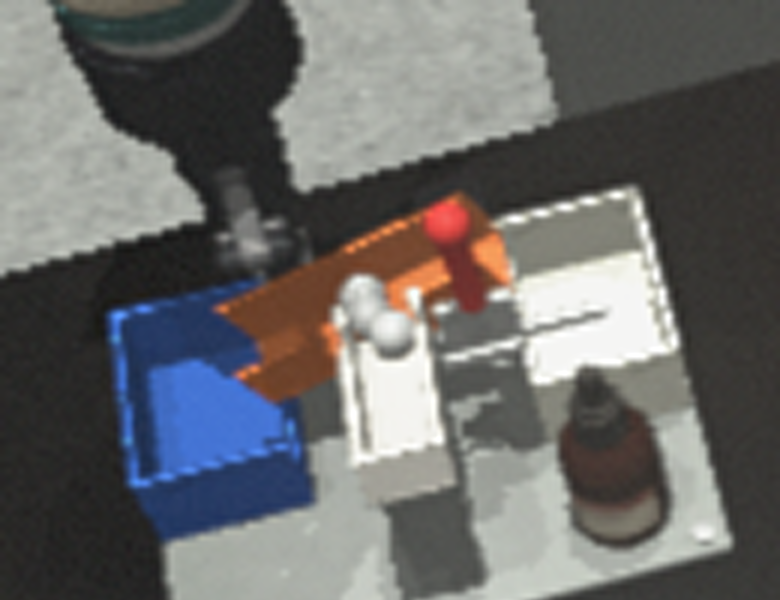

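View pics/wrist12.png

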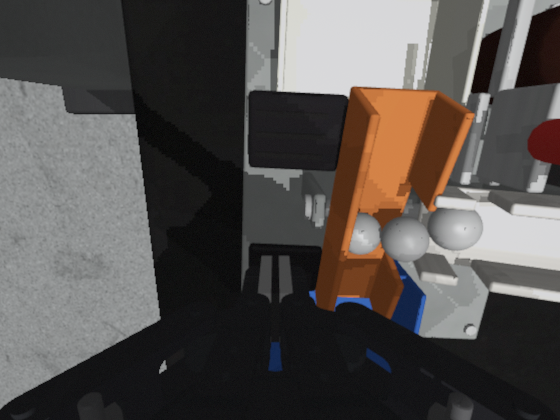

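Ball 1 crept toward the blue side, so rocking works, just not far enough. I repeat with a slightly larger rock, still tipped to blue.

>>> play_rows([
  [[0, 0, -15], [0, 0, 0], 0],
  [[0, 0, -40], [0, 0, 0], 0],
  [[18, 1, -50], [0, 0, 0], 0],
  [[44, 2, -50], [0, 0, 0], 0],
  [[65, 3, -46], [0, 0, 0], 0],
  [[72, 3, -38], [0, 0, 0], 0],
  [[72, 3, -28], [0, 0, 0], 0],
  [[72, 3, -20], [0, 0, 0], 0],
  [[72, 3, -15], [0, 0, 0], 0],
  [[72, 3, -14], [0, 0, 0], 0],
])

```text
clock: 18.35
position: [0.404, -0.1906, 0.2398]
tcp_rot: [-179.9, -0.0, 89.9]
wrist_force: [0.2, 0.3, 2.2]
finger_gap: -0.0
```

Run:
```python
from h import *
c=cap('side','side13')
o=ctrl.observe();print(o['clock'],o['position'],o['wrist_force'])
a=cv2.imread('pics/side13.png')[170:280,110:240]; b=cv2.resize(a,(780,660),interpolation=cv2.INTER_CUBIC)[:600]
cv2.imwrite('pics/side13c.png',b)
```

```text
18.4 [ 0.40401324 -0.1905765   0.23998451] [-0.46625059  0.25302676 -0.15989307]
```

View pics/side13c.png

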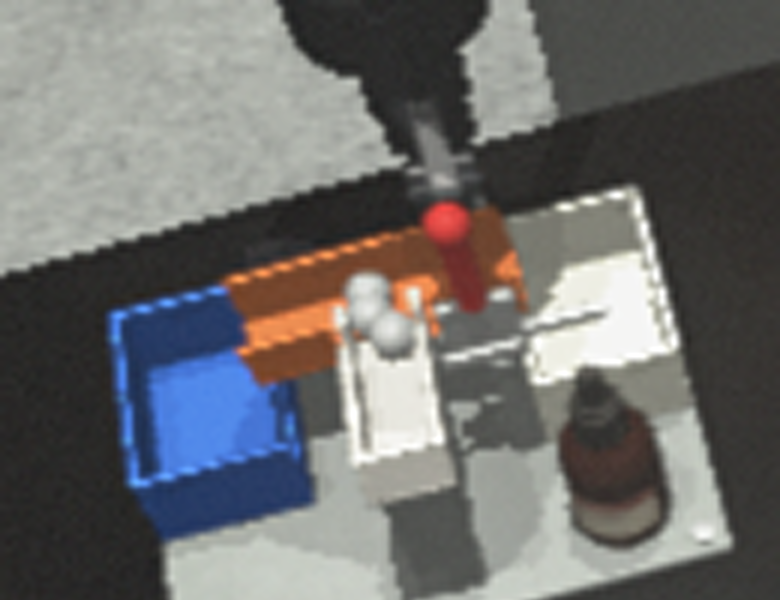

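>>> play_rows([
  [[0, 0, -15], [0, 0, 0], 0],
  [[-5, 0, -34], [0, 0, 0], 0],
  [[-28, -1, -36], [0, 0, 0], 0],
  [[-54, -3, -36], [0, 0, 0], 0],
  [[-70, -3, -34], [0, 0, 0], 0],
  [[-72, -3, -22], [0, 0, 0], 0],
  [[-72, -3, -6], [0, 0, 0], 0],
  [[-72, -3, 9], [0, 0, 0], 0],
  [[-72, -3, 13], [0, 0, 0], 0],
  [[-72, -3, 14], [0, 0, 0], 0],
])

```text
clock: 19.4
position: [0.4009, -0.2625, 0.2276]
tcp_rot: [-179.9, 0.0, 90.0]
wrist_force: [-3.5, 0.7, 15.4]
finger_gap: -0.0002
```

Run:
```python
from h import *
for n in("side","wrist"): c=cap(n,n+'14')
o=ctrl.observe();print(o['clock'],o['position'],o['wrist_force'])
a=cv2.imread('pics/side14.png')[170:280,110:240]; b=cv2.resize(a,(780,660),interpolation=cv2.INTER_CUBIC)[:600]
cv2.imwrite('pics/side14c.png',b)
```

```text
19.5 [ 0.40082799 -0.26243733  0.22778479] [-3.28223432  0.12386118  9.57959359]
```

View pics/side14c.png

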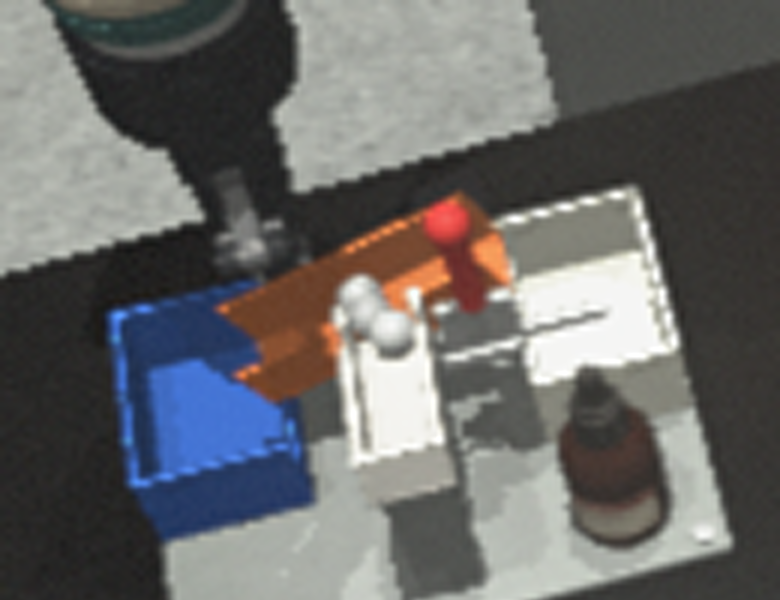

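View pics/wrist14.png

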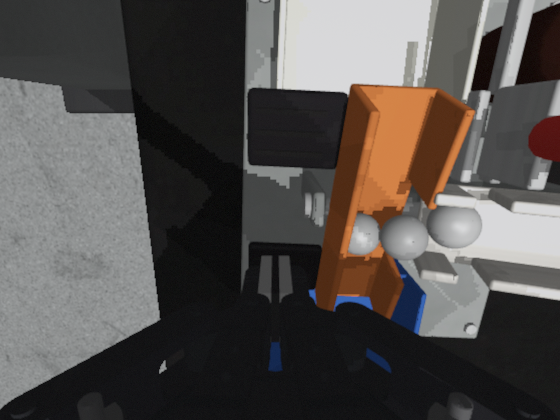

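Ball 1 creeps further each cycle (side view (367,290) → (362,295) → (359,298)). There is time left on the clock, so I keep rocking.

>>> play_rows([
  [[0, 0, -20], [0, 0, 0], 0],
  [[6, 0, -42], [0, 0, 0], 0],
  [[32, 1, -46], [0, 0, 0], 0],
  [[58, 3, -46], [0, 0, 0], 0],
  [[71, 3, -40], [0, 0, 0], 0],
  [[72, 3, -28], [0, 0, 0], 0],
  [[72, 3, -17], [0, 0, 0], 0],
  [[72, 3, -13], [0, 0, 0], 0],
  [[72, 3, -13], [0, 0, 0], 0],
  [[72, 3, -26], [0, 0, 0], 0],
])

```text
clock: 20.5
position: [0.4035, -0.1902, 0.2514]
tcp_rot: [-179.8, -0.1, 90.0]
wrist_force: [-0.1, -0.3, -0.1]
finger_gap: -0.0
```

>>> play_rows([
  [[-2, 0, -20], [0, 0, 0], 0],
  [[-22, -1, -23], [0, 0, 0], 0],
  [[-48, -2, -23], [0, 0, 0], 0],
  [[-68, -3, -20], [0, 0, 0], 0],
  [[-72, -3, -6], [0, 0, 0], 0],
  [[-72, -3, 10], [0, 0, 0], 0],
  [[-72, -3, 24], [0, 0, 0], 0],
  [[-72, -3, 27], [0, 0, 0], 0],
  [[-72, -3, 27], [0, 0, 0], 0],
  [[-72, -3, 20], [0, 0, 0], 0],
])

```text
clock: 21.5
position: [0.401, -0.2627, 0.233]
tcp_rot: [-180.0, 0.0, 90.0]
wrist_force: [1.3, 0.4, -0.5]
finger_gap: -0.0002
```

Run:
```python
from h import *
for n in("side","wrist"): c=cap(n,n+'15')
o=ctrl.observe();print(o['clock'],o['position'],o['wrist_force'])
a=cv2.imread('pics/side15.png')[170:280,110:240]; b=cv2.resize(a,(780,660),interpolation=cv2.INTER_CUBIC)[:600]
cv2.imwrite('pics/side15c.png',b)
```

```text
21.6 [ 0.40136577 -0.26270455  0.23359553] [-0.35175011  0.4724613   0.0390167 ]
```

View pics/side15c.png

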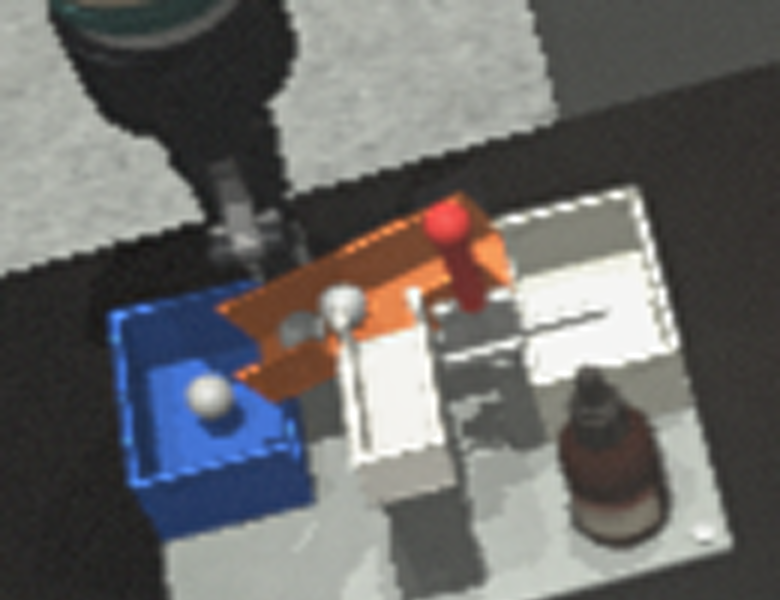

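View pics/wrist15.png

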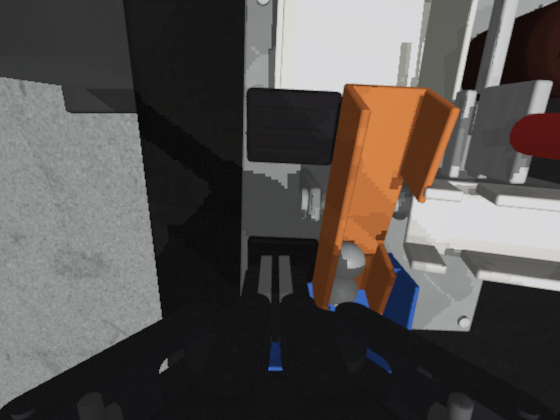

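The jam broke. One ball is in the blue tray at (210,397) and the other two are rolling down the trough toward it. A final firm press, then I retreat clear.

>>> play_rows([
  [[0, 0, 3], [0, 0, 0], 0],
  [[0, 0, 6], [0, 0, 0], 0],
  [[0, 0, 7], [0, 0, 0], 0],
  [[0, 0, 7], [0, 0, 0], 0],
  [[0, 0, 7], [0, 0, 0], 0],
  [[0, 0, 7], [0, 0, 0], 0],
  [[0, 0, 0], [0, 0, 0], 0],
  [[0, 0, -20], [0, 0, 0], 0],
  [[0, 0, -50], [0, 0, 0], 0],
  [[0, 0, -70], [0, 0, 0], 0],
])

```text
clock: 22.6
position: [0.4012, -0.2621, 0.3036]
tcp_rot: [180.0, 0.0, 90.0]
wrist_force: [0.1, -0.7, 0.2]
finger_gap: 0.0003
```

>>> play_rows([
  [[0, 0, -25], [0, 0, 0], 0],
  [[0, -5, -55], [0, 0, 0], 0],
  [[0, -15, -80], [0, 0, 0], 0],
  [[0, -25, -95], [0, 0, 0], 0],
  [[0, -30, -100], [0, 0, 0], 0],
  [[0, -30, -100], [0, 0, 0], 0],
  [[0, -30, -100], [0, 0, 0], 0],
  [[0, -30, -100], [0, 0, 0], 0],
  [[0, -30, -100], [0, 0, 0], 0],
  [[0, -30, -100], [0, 0, 0], 0],
])

```text
clock: 23.6
position: [0.3712, -0.262, 0.4021]
tcp_rot: [-180.0, -0.1, 90.0]
wrist_force: [-0.4, -0.9, 0.2]
finger_gap: 0.0001
```

Run:
```python
from h import *
for n in("side","wrist","scene"): c=cap(n,n+'16')
o=ctrl.observe();print(o['clock'],o['position'],o['wrist_force'])
a=cv2.imread('pics/side16.png')[170:280,110:240]; b=cv2.resize(a,(780,660),interpolation=cv2.INTER_CUBIC)[:600]
cv2.imwrite('pics/side16c.png',b)
```

```text
23.75 [ 0.37112394 -0.26201305  0.40247167] [-0.40319923 -0.63321711 -0.66197703]
```

View pics/side16c.png

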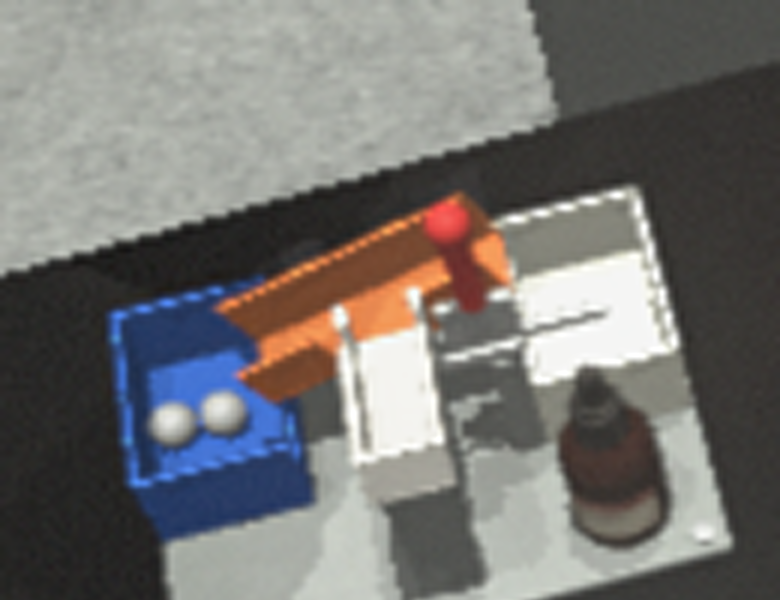

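View pics/wrist16.png

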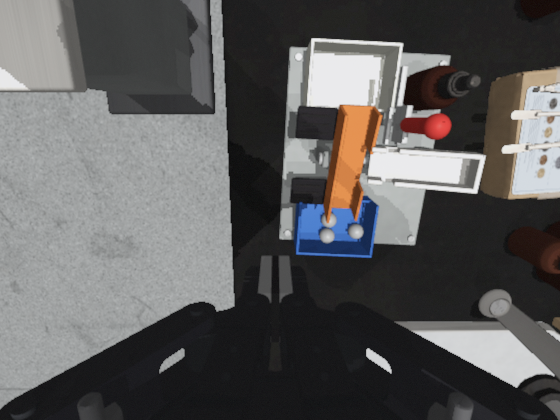

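View pics/scene16.png

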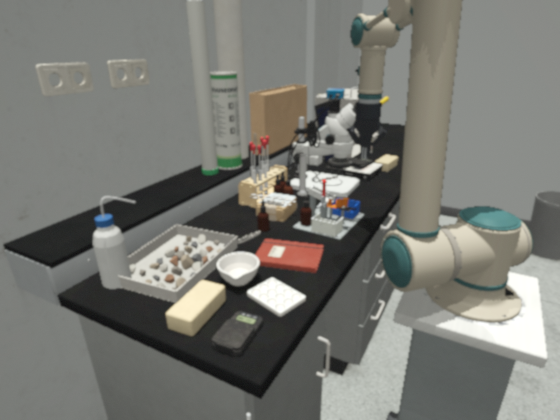

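Run:
```python
from h import *
c=cap('wrist','wrist17')
a=cv2.imread('pics/wrist17.png')[180:270,280:390]; cv2.imwrite('pics/w17c.png',cv2.resize(a,None,fx=6,fy=6,interpolation=cv2.INTER_CUBIC))
```

```text
(no output)
```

View pics/w17c.png

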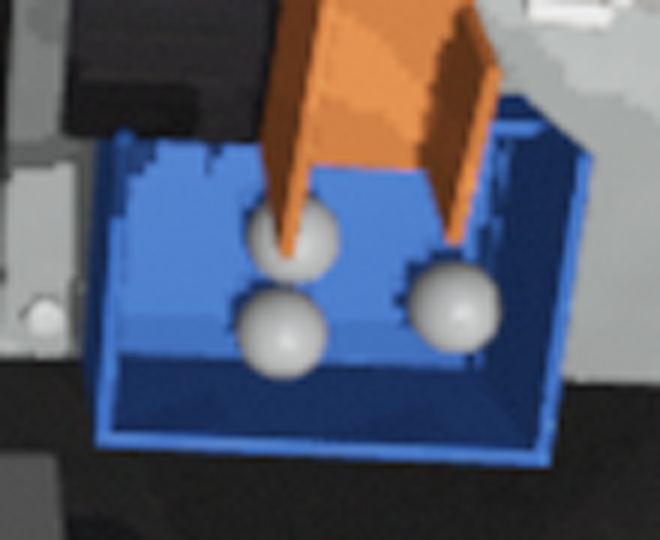

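All three balls are on the blue tray's floor, one of them below the gate wall's tip. The gate is tipped, the slide open and the arm clear, so I hand in.

```bash
python3 -c "
from station import ctrl
print(ctrl.sign_off())"
```

```text
the job is handed in; nothing more can be done
None
```

All three steel balls are in the blue tray, but they jammed on the way, and freeing them meant working the gate again after the slide was open.

- **Order followed:** I pressed the raised blue-side pad down to its hard stop (about 13 N). Only then did I push the red post across to its stop (about 8–9 N).
- **Jam:** the balls wedged at the trough's mouth and did not free themselves. Tapping the blue pad did nothing. I then rocked the gate back part way three times with the white-side pad, by eye never past level, and pressed the blue pad home again each time. On the third try the balls ran down.
- **How it could be judged:** the gate was not held fully tipped the whole time after the slide opened.
- **Last checks:** the final pictures show all three balls on the blue tray's floor and none in the white tray. The gate is tipped to blue and the slide is open. The arm is clear with no contact force, and the other things look unmoved. The fingers never touched a ball. I handed in at about 24 s of the 42 s.

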